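# Slide a sample cartridge along the rail into the reader's corner pocket

### The arm

A 6-joint arm with a two-finger parallel gripper is mounted at the origin on the work surface. World frame = base frame: x ahead of the robot, y to its left, z up, the work surface at z = 0. Lengths are in mm, angles in rad, forces in N, time in s.
With the tool pointing down it reaches from about 350 to 775 mm from the base axis. Payload 7.3 kg.
Tool frame: the origin (TCP) lies at the very end of the fingers, on their centre line; the grasp point (between the pads) lies 19 mm behind it; x points along the fingers, z is the direction in which the jaws open and shut, and the axes are right-handed (so a half turn about x gives the same grasp; the last joint's range is limited). The gripper opens to 92 mm and grips with 3 to 60 N. Pads are 19 mm wide; open, the fingers measure 130 mm over their backs; the gripper's body (75 mm by 190 mm) begins 47 mm behind the grasp point.
Start: joints at [-0.146, 0.342, 1.524, -0, 1.275, -0.146], TCP at [525.022, 0.019, 197.841] pointing down, gripper open.
Joint ranges: [-2.53, 2.53], [-0.77, 2.02], [0.04, 2.7], [-1, 4.14], [0.28, 2.66], [-3.11, 3.11]. Speed limits (rad/s): [2.57, 2.57, 3.14, 3.14, 3.14, 3.14].

### API

Orientations are given as [roll, pitch, yaw] about the fixed x, y, z axes, in that order (R = Rz(yaw) Ry(pitch) Rx(roll)).
In Python, from plant import * gives the robot as it stands.
- The arm moves only by the tool carry_out, never from a script. Its argument "rows" is a list of rows, each a list of 4 numbers: the shift along the world's x, y, z in mm, then the turn about the world's z in degrees. In form: [[x, y, z, twist], ...]. A call has 1 to 20 rows; each row is the pose to reach, as a shift and turn from the pose measured when the call began; what a row does not reach only later rows make up. A row lasts 1/12 s, in which the tool goes at most 41.7 mm and 7.16 degrees, less where a joint would pass 70% of its speed; a pose out of reach is approached as far as the arm can. A call with a gripper value outside its range is refused whole. "hand" is the finger opening in mm, from 0 to 91.8, set as the call begins (left out, the last holds). The fingers move at their own pace and stop on an object; the grip force is fixed at half the most. Time passes only in rows, so rows that repeat a pose let the fingers close. It gives the time, the measured TCP pose, the force and the opening at its end, in the units of the state.
- get_obs(): the state, without advancing time (a new reading comes with each control period).
- capture(name): name is "scene" or "side" or "wrist"; returns the picture (420x560x3 uint8, red, green, blue); there is no depth.
- camera_info(name): a dict with "camera_matrix" (3x3 intrinsics, pixels), "dist" ([k1, k2, p1, p2, k3] as OpenCV has them; the pictures are not rectified), "pose" (4x4, takes a point from camera to world coordinates); the wrist camera has in their place "mount" (4x4, takes a point from camera to tool coordinates, whose origin is the TCP and whose axes are the tool frame's). Camera axes: x right, y down, z forward; pixel columns grow to the right and rows downward; lengths in mm; the calibration is good to about 2 mm. A picture is of the moment at which its call begins: read the wrist's pose just before it. camera_info takes no time and is no camera call.
- close_job(): hands the job in, once; it reports no verdict.
The state is a dict: "time": time; "joint_positions": joint angles; "dq": joint speeds; "tau": joint torques, N m; "tool_pos": TCP position; "tcp_rot": TCP orientation; "contact_force": force on the tool from outside, world axes, zero at the start; "moment": the same for the moment, N m; "grip_width": finger opening in mm.
Only numpy, scipy, OpenCV 4.12 (cv2) and the standard library are available. Lean on these libraries where they do the work, as an engineer would, in place of code of your own. Each camera call takes 0.05 s, during which the arm holds its last target. There are 200 camera calls.

### The job

Load the oblong white cartridge (not the square one) into the reader without ever lifting it off the deck: with the fingertips, first push it across the deck until its long side lies flat against the long rail, clear of the pocket, and leave it there for a moment. Then slide it along the rail into the corner pocket beside the reader head until its end is fully home against the end stop. Leave everything else where it stands.

Things in the scene. Friction and masses are not known exactly. Their poses are not given: they have to be found in the camera images.
- deck: fixed grey loading deck: a plate 6 mm thick (upper face z = 6 mm), spanning deck x -92 to 68, y -185 to 245 mm. Origin on the bench surface. Deck x points across the plate to the rail (away from the robot), deck y along the rail to the pocket, z up; turned by up to 17 degrees. Rail, end stop and lip on it are bare aluminium, 12 mm tall above the plate
- rail (a point): a point on the plate at the foot of the long rail's face (deck x = 50, y = 0); the rail is 10 mm thick and runs from deck y = -180 to 170 mm; axes as the deck's
- stop (a point): the inner corner of the pocket at plate level, where the rail's face meets the end stop's face (deck x = 50, y = 160 mm); the stop spans deck x 3 to 50, y 160 to 170; axes as the deck's
- lip (a point): a point on the plate at the pocket's mouth, at the foot of the front lip's inner face (deck x = 11, y = 110 mm). The lip is 8 mm thick, parallel to the rail, from y = 110 to the stop, with a short lead-in flare ending near x = -2, y = 99. The pocket is 39 mm wide, 50 mm deep, open towards -y; axes as the deck's
- head (a point): top centre of the white reader head, a fixed box on the deck beyond the stop (deck x -75 to 55, y 178 to 240 mm, top 42 mm above the bench); axes as the deck's
- home (a point): the spot on the deck's upper face where the centre of the cartridge's underside lies when fully home (deck x = 32, y = 124, z = 6 mm); axes as the deck's
- cartridge: the oblong white plastic cartridge, 36 mm (its x) by 72 mm (its y) by 16 mm tall, about 30 to 55 g, loose, lying flat on the deck in front of the rail, turned by up to 30 degrees from the rail's line; the two ends are alike. Origin at the centre of its underside. In the pocket it has 3 mm side play, stands 4 mm above the walls, and its last 22 mm stay outside the mouth
- square: square white plastic cartridge, 38 x 38 x 16 mm, loose on the deck about 100 mm from the oblong one along the rail, on either side of it, the same distance or so from the rail; leave it alone. Origin at the centre of its underside
- vial: small upright amber glass vial, 24 mm wide, 42 mm tall, loose on the deck in front of the pocket's mouth, 100 to 120 mm from the rail; leave it alone. Origin at the centre of its underside
- rack: blue tube rack, 90 x 200 mm, 79 mm tall with its tubes, on the bench right of the deck; leave it alone. Origin at the centre of its underside
- tipbox: grey pipette tip box, 85 x 120 mm, 51 mm tall, on the bench beyond the deck; leave it alone. Origin at the centre of its underside
- beaker: glass beaker, 68 mm wide, 85 mm tall, on the bench beyond the deck; leave it alone. Origin at the centre of its underside
- bottle: white bottle, 72 mm wide, 150 mm tall, on the bench left of the deck; leave it alone. Origin at the centre of its underside
- bucket: round aluminium centrifuge bucket, 72 mm wide, 65 mm tall, on the bench beyond the deck; leave it alone. Origin at the centre of its underside
There are look-alikes about, which are no part of the job. What is shaped like the cartridge but turquoise is not meant.

How it is judged:
By the outcome, as a careful person would: the job done as asked, in the order asked, and still so for the second after the job is handed in, with the robot touching nothing.
It also fails if it takes over 53 s, if anything falls off the work surface, if the arm or the gripper's body presses on something with over 40 N, if the wrist force passes 120 N, or if a joint passes its speed limit or range.

## Working session

There is one attempt and no reset: what is moved stays moved. The work goes in short steps, Python scripts to look and compute and a tool call to move; the robot and the scene stay as the last step left them, time stands still between calls to the robot, and variables do not carry over. Pictures are saved under pics/ and viewed, about 8 in all and at most 12, crops included, and the job is handed in when it is done.

Besides the shell and the picture viewer there is one more tool, called after "Request:" by a JSON object that holds its "op" and its "data", one argument or row to a line. carry_out: Moves the arm, as the interface text tells. Its arguments: {"type":"object","properties":{"rows":{"type":"array"},"hand":{"type":"number"}},"required":["rows"]}

```bash
mkdir -p pics; python3 - <<'E'
from plant import *
import cv2,numpy as np
np.set_printoptions(precision=4,suppress=True)
a=capture("scene");b=capture("side")
cv2.imwrite("pics/scene.png",a[:,:,::-1]);cv2.imwrite("pics/side.png",b[:,:,::-1])
for n in("scene","side","wrist"):
    print(n,camera_info(n))
print(get_obs())
E
```

```text
scene {'camera_matrix': array([[529.2596,   0.    , 280.4984],
       [  0.    , 529.2596, 218.2858],
       [  0.    ,   0.    ,   1.    ]]), 'dist': array([-0.0133,  0.    ,  0.    ,  0.    ,  0.    ]), 'pose': array([[   0.237 ,    0.7451,   -0.6235, 1469.1327],
       [   0.9714,   -0.192 ,    0.1398, -166.2229],
       [  -0.0156,   -0.6388,   -0.7692, 1131.6073],
       [   0.    ,    0.    ,    0.    ,    1.    ]])}
side {'camera_matrix': array([[396.4465,   0.    , 275.9719],
       [  0.    , 396.4465, 210.6205],
       [  0.    ,   0.    ,   1.    ]]), 'dist': array([0.0082, 0.    , 0.    , 0.    , 0.    ]), 'pose': array([[   0.8918,   -0.2349,    0.3867,  142.9918],
       [  -0.452 ,   -0.4986,    0.7397, -779.2876],
       [   0.0191,   -0.8344,   -0.5508,  668.3899],
       [   0.    ,    0.    ,    0.    ,    1.    ]])}
wrist {'camera_matrix': array([[289.8393,   0.    , 275.2436],
       [  0.    , 289.8393, 208.4105],
       [  0.    ,   0.    ,   1.    ]]), 'dist': array([-0.0573,  0.    ,  0.    ,  0.    ,  0.    ]), 'mount': array([[   0.0002,   -0.3104,    0.9506, -187.4461],
       [  -0.0005,   -0.9506,   -0.3104,   85.4012],
       [   1.    ,   -0.0004,   -0.0003,    0.941 ],
       [   0.    ,    0.    ,    0.    ,    1.    ]])}
{'time': 0.1, 'joint_positions': array([-0.146 ,  0.3426,  1.5249, -0.    ,  1.2754, -0.146 ]), 'dq': array([-0.0001, -0.0005, -0.0038, -0.0011, -0.0006,  0.0009]), 'tau': array([  0.0015, -43.2002, -24.4694,   0.0719,   0.0526,  -0.0001]), 'tool_pos': array([524.6047,   0.0761, 197.2227]), 'tcp_rot': array([2.9984, 1.5694, 2.9984]), 'contact_force': array([ 0.0113, -0.5342, -1.4681]), 'moment': array([-0.0367,  0.0035, -0.0243]), 'grip_width': 91.92753084640907}
```

View pics/scene.png

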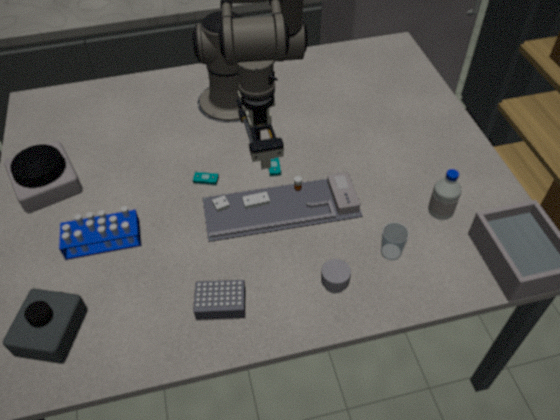

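View pics/side.png

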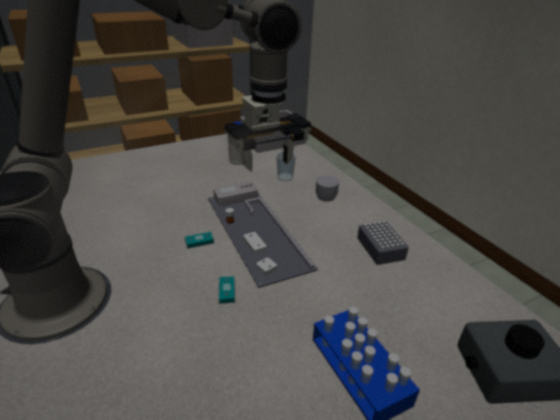

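Scene: candidates for the cartridge are the oblong white one (256,199), the square white one (221,203), turquoise ones (275,167) and (206,178), and the white reader head (344,193). By the description I choose (256,199). The vial is at (298,184). Next is a close crop plus a wrist view.

```bash
cat > h.py <<'E'
from plant import *
import cv2,numpy as np
from scipy.spatial.transform import Rotation as R
np.set_printoptions(precision=2,suppress=True)
def pose(n,o=None):
    c=camera_info(n)
    if n!="wrist": return c,c["pose"]
    T=np.eye(4);T[:3,:3]=R.from_euler("xyz",o["tcp_rot"]).as_matrix();T[:3,3]=o["tool_pos"]
    return c,T@c["mount"]
def cast(n,px,z,o=None):
    c,T=pose(n,o)
    p=cv2.undistortPoints(np.array(px,float).reshape(-1,1,2),c["camera_matrix"],c["dist"])[:,0]
    d=np.c_[p,np.ones(len(p))]@T[:3,:3].T; t=T[:3,3]
    return t+d*((z-t[2])/d[:,2])[:,None]
def proj(n,P,o=None):
    c,T=pose(n,o);Ti=np.linalg.inv(T)
    return cv2.projectPoints(np.array(P,float),cv2.Rodrigues(Ti[:3,:3])[0],Ti[:3,3],c["camera_matrix"],c["dist"])[0][:,0]
E
python3 - <<'E'
from h import *
a=cv2.imread("pics/scene.png")[150:250,190:370]
cv2.imwrite("pics/crop.png",cv2.resize(a,None,fx=4,fy=4,interpolation=cv2.INTER_CUBIC))
o=get_obs();w=capture("wrist");cv2.imwrite("pics/w0.png",w[:,:,::-1]);np.save("o0.npy",o)
print(cast("scene",[(256,199)],22),cast("scene",[(221,203)],22))
E
```

```text
[[484.04 -14.66  22.  ]] [[ 474.15 -112.76   22.  ]]
```

View pics/crop.png

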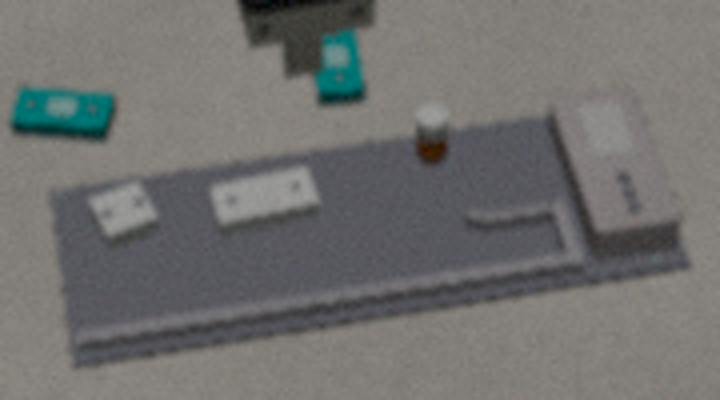

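View pics/w0.png

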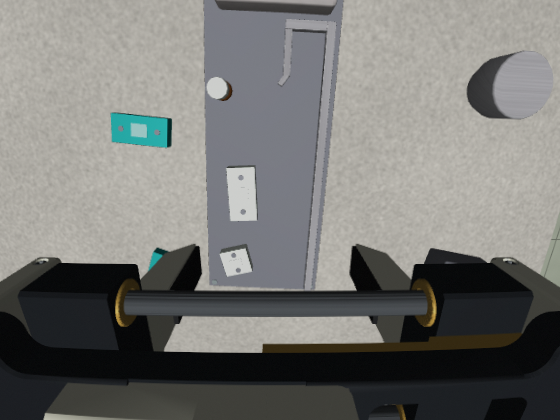

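The crop confirms it: the oblong white cartridge is at crop (265,195), the square one at (123,210), with pocket and head to the right. In the wrist view the cartridge is at (242,193), the square at (236,262), the vial at (217,88), and the rail runs (332,25)–(310,289) with the lip near (287,50).

```bash
python3 - <<'E'
from h import *
o=np.load("o0.npy",allow_pickle=True).item()
w=cv2.imread("pics/w0.png")
m=((w.min(2)>165)&(w.max(2)-w.min(2).astype(int)<25)).astype(np.uint8)*255
m[:,:207]=0;m[:150]=0;m[280:]=0;m[:,270:]=0
m=cv2.morphologyEx(m,cv2.MORPH_CLOSE,np.ones((5,5)))
for c in cv2.findContours(m,0,2)[0]:
    if cv2.contourArea(c)<200: continue
    P=cast("wrist",cv2.convexHull(c)[:,0],22,o)[:,:2].astype(np.float32)
    print("rect",cv2.minAreaRect(c),cv2.minAreaRect(P),cv2.boxPoints(cv2.minAreaRect(P)).tolist())
v=w[0:300,190:350]
cv2.imwrite("pics/w0c.png",cv2.resize(v[:150],None,fx=4,fy=4,interpolation=cv2.INTER_CUBIC))
# deck fit from scene corners
S=np.array([(53,190),(75,365),(688,265)])/4+[190,150]
D=np.array([(-92,-185),(68,-185),(68,245)],float)
Wp=np.array([(211,285),(313,289)])
A=np.r_[cast("scene",S,6)[:,:2],cast("wrist",Wp,6,o)[:,:2]];D=np.r_[D,D[:2]]
A_=A-A.mean(0);D_=D-D.mean(0)
U,s,V=np.linalg.svd(D_.T@A_);Rm=(U@V).T
t=A.mean(0)-Rm@D.mean(0);print("deck yaw",np.degrees(np.arctan2(Rm[1,0],Rm[0,0])),t);print(A,A-(D@Rm.T+t))
E
```

```text
rect ((235.43414306640625, 262.1926574707031), (24.026004791259766, 27.587997436523438), 77.90524291992188) ((469.427001953125, -112.64335632324219), (37.2104377746582, 37.260433197021484), 13.31239128112793) [[447.03192138671875, -98.79779052734375], [455.61151123046875, -135.0570068359375], [491.82208251953125, -126.48892211914062], [483.24249267578125, -90.22970581054688]]
rect ((241.22445678710938, 193.98878479003906), (53.433250427246094, 28.015005111694336), 87.1375961303711) ((481.5130615234375, -14.003837585449219), (35.54356002807617, 71.31521606445312), 1.5421772003173828) [[462.7880554199219, 21.162565231323242], [464.7073669433594, -50.1268196105957], [500.2380676269531, -49.17024230957031], [498.3187561035156, 22.119144439697266]]
deck yaw -2.837139360214366 [526.67  20.38]
[[ 426.23 -157.9 ]
 [ 586.47 -166.63]
 [ 605.95  258.36]
 [ 427.69 -160.29]
 [ 582.49 -167.02]] [[ 0.6   1.94]
 [ 1.04  1.13]
 [-0.77 -3.35]
 [ 2.06 -0.45]
 [-2.94  0.74]]
```

View pics/w0c.png

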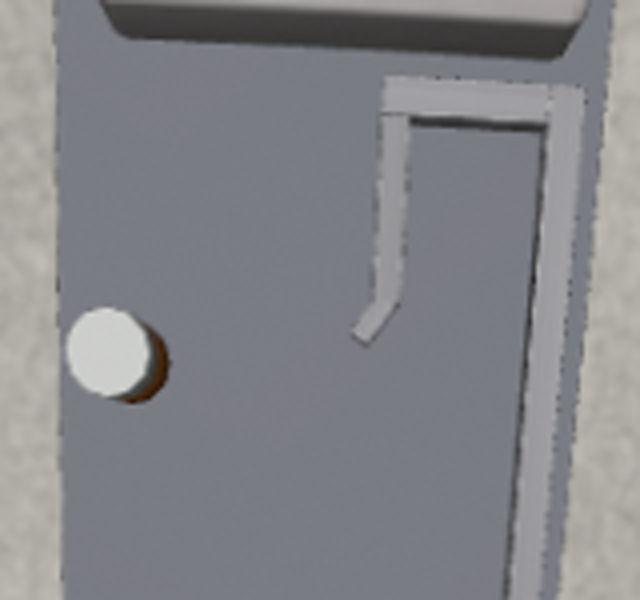

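The crop shows the pocket's top edges: inner corner at crop (548,117), stop/lip corner at (410,116), lip mouth at (402,290), and the rail's inner top edge at (508,598).

```bash
python3 - <<'E'
from h import *
o=np.load("o0.npy",allow_pickle=True).item()
C=np.array([(548,117),(410,116),(402,290),(508,598)])/4+[190,0]
P=cast("wrist",C,18,o)[:,:2]
D=np.array([(50,160),(11,160),(11,110)],float);A=P[:3]
th=np.arctan2(*(P[0]-P[3])[:2]);yaw=-th
c,s=np.cos(yaw),np.sin(yaw);Rm=np.array([[c,-s],[s,c]])
t=(A-D@Rm.T).mean(0)
print(P,"rail yaw",np.degrees(yaw),t,A-(D@Rm.T+t))
f=lambda p:(np.array(p)-t)@Rm
for n,p in dict(cart=(481.5,-14),sq=(469.4,-112.6)).items(): print(n,f(p))
print("vial",f(cast("wrist",[(190+107/4,351/4)],42+6,o)[0,:2]))
print("vial scene",f(cast("scene",[(190+433/4,150+112/4)],48)[0,:2]))
# rail top inner edge near far end (left col gradient)
w=cv2.imread("pics/w0.png",0)
for r in(150,190,230,270): print(r,w[r,295:335].tolist())
E
```

```text
[[583.79 178.84]
 [544.76 178.81]
 [543.06 132.66]
 [577.49  43.35]] rail yaw -2.664327681428654 [526.57  21.38] [[-0.16 -0.04]
 [-0.24 -1.88]
 [ 0.39  1.91]]
cart [-43.37 -37.43]
sq [ -50.88 -136.49]
vial [-69.14  89.18]
vial scene [-71.87  90.1 ]
150 [124, 123, 123, 123, 123, 123, 123, 123, 123, 123, 122, 123, 124, 123, 123, 123, 124, 123, 123, 123, 103, 93, 140, 151, 151, 151, 151, 152, 153, 143, 125, 123, 123, 124, 150, 174, 177, 174, 171, 171]
190 [123, 123, 123, 124, 123, 123, 123, 123, 122, 123, 123, 123, 124, 124, 123, 123, 114, 86, 109, 153, 151, 151, 151, 152, 151, 145, 126, 123, 123, 120, 136, 168, 167, 167, 165, 165, 169, 173, 176, 176]
230 [123, 122, 123, 122, 122, 123, 122, 121, 123, 122, 122, 122, 122, 105, 103, 165, 156, 157, 157, 157, 157, 149, 126, 122, 122, 120, 140, 175, 173, 172, 172, 171, 172, 178, 182, 183, 179, 177, 177, 176]
270 [122, 122, 122, 122, 122, 122, 122, 122, 122, 108, 96, 139, 155, 155, 157, 157, 158, 147, 125, 122, 124, 136, 163, 183, 187, 185, 184, 183, 183, 182, 179, 177, 176, 176, 174, 174, 175, 175, 179, 180]
```

Request:
{"op": "carry_out", "data": {
  "rows": [
    [-82, -12, -100, -92.7],
    [-82, -12, -100, -92.7],
    [-82, -12, -100, -92.7],
    [-82, -12, -100, -92.7],
    [-82, -12, -100, -92.7],
    [-82, -12, -100, -92.7],
    [-82, -12, -100, -92.7],
    [-82, -12, -100, -92.7],
    [-82, -12, -100, -92.7],
    [-82, -12, -100, -92.7],
    [-82, -12, -100, -92.7],
    [-82, -12, -100, -92.7],
    [-82, -12, -100, -92.7],
    [-82, -12, -100, -92.7],
    [-82, -12, -100, -92.7],
    [-82, -12, -100, -92.7]
  ],
  "hand": 30
}}

```text
time: 1.48
tool_pos: [442.6, -11.9, 97.2]
tcp_rot: [-3.071, 1.57, 1.598]
contact_force: [0.5, 0.5, 0.7]
grip_width: 29.8
```

```bash
python3 - <<'E'
from h import *
o=get_obs();w=capture("wrist");cv2.imwrite("pics/w1.png",w[:,:,::-1]);np.save("o1.npy",o)
print(o["time"],o["tool_pos"],R.from_euler("xyz",o["tcp_rot"]).as_matrix(),o["grip_width"],o["contact_force"])
E
```

```text
1.4833 [442.57 -11.89  97.24] [[-0.    1.   -0.04]
 [ 0.   -0.04 -1.  ]
 [-1.   -0.   -0.  ]] 29.763951473414906 [0.53 0.48 0.74]
```

View pics/w1.png

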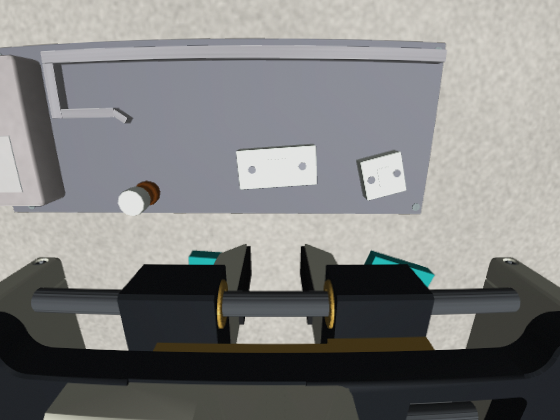

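The cartridge is at (277,167), centred ahead of the two fingertips (243 and 307), and the way is clear; the square is at (383,176) and the vial at (133,200). I'll re-measure from this closer view and then descend.

```bash
python3 - <<'E'
from h import *
o=np.load("o1.npy",allow_pickle=True).item()
w=cv2.imread("pics/w1.png")
m=((w.min(2)>165)&(w.max(2)-w.min(2).astype(int)<25)).astype(np.uint8)*255
m[:140]=0;m[205:]=0;m[:,:230]=0;m[:,412:]=0
m=cv2.morphologyEx(m,cv2.MORPH_CLOSE,np.ones((5,5)))
for c in cv2.findContours(m,0,2)[0]:
    if cv2.contourArea(c)<200: continue
    P=cast("wrist",cv2.convexHull(c)[:,0],22,o)[:,:2].astype(np.float32)
    print(cv2.minAreaRect(P),cv2.boxPoints(cv2.minAreaRect(P)).round(1).tolist())
# rail lower (inner) top edge
g=w[:,:,1].astype(int);cols=range(100,430,15);E=[]
for c in cols:
    s=g[48:75,c]; E.append((c,48+np.argmin(np.diff(s))+.5))
P=cast("wrist",E,18,o); k=np.polyfit(P[:,1],P[:,0],1);print("rail x=k0*y+k1",k,np.degrees(np.arctan(k[0])),(P[:,0]-np.polyval(k,P[:,1])).round(1), "x at y=-16:",np.polyval(k,-16))
print("stop inner corner",cast("wrist",[(54,62),(63,108)],18,o))
E
```

```text
((469.31085205078125, -112.57164001464844), (38.040775299072266, 37.917327880859375), 13.105013847351074) [[446.5, -98.4000015258789], [455.1000061035156, -135.3000030517578], [492.1000061035156, -126.69999694824219], [483.5, -89.80000305175781]]
((481.4869689941406, -14.197669982910156), (35.800941467285156, 71.81979370117188), 1.5417687892913818) [[462.6000061035156, 21.200000762939453], [464.6000061035156, -50.599998474121094], [500.29998779296875, -49.599998474121094], [498.3999938964844, 22.200000762939453]]
rail x=k0*y+k1 [  0.05 574.78] 2.796280498199469 [-0.2  0.2 -0.2  0.3 -0.  -0.2  0.4  0.2  0.1  0.1  0.   0.   0.1 -0.6
 -0.5 -0.3 -0.1  0.1  0.4 -0.   0.3 -0.1] x at y=-16: 574.0009266719696
stop inner corner [[583.57 175.85  18.  ]
 [544.73 176.48  18.  ]]
```

Request:
{"op": "carry_out", "data": {
  "rows": [
    [0, 0, -40, 0],
    [0, 0, -70, 0],
    [0, 0, -85, 0],
    [0, 0, -85, 0],
    [0, 0, -85, 0],
    [0, 0, -85, 0]
  ]
}}

```text
time: 2.03
tool_pos: [443.5, -12.1, 13.2]
tcp_rot: [2.094, 1.569, 0.48]
contact_force: [0.4, -0.4, -0.2]
grip_width: 29.9
```

Request:
{"op": "carry_out", "data": {
  "rows": [
    [5, -0.2, 0, 0],
    [9, -0.4, 0, 0],
    [13, -0.6, 0, 0],
    [17, -0.8, 0, 0],
    [21, -1, 0, 0],
    [25, -1.2, 0, 0],
    [29, -1.4, 0, 0],
    [33, -1.6, 0, 0],
    [37, -1.8, 0, 0],
    [41, -2, 0, 0],
    [45, -2.2, 0, 0],
    [49, -2.4, 0, 0],
    [53, -2.6, 0, 0],
    [57, -2.8, 0, 0],
    [61, -3, 0, 0],
    [65, -3.2, 0, 0],
    [69, -3.4, 0, 0],
    [73, -3.6, 0, 0],
    [76, -3.7, 0, 0],
    [78, -3.8, 0, 0]
  ]
}}

```text
time: 3.7
tool_pos: [521.9, -15.9, 13.2]
tcp_rot: [2.029, 1.569, 0.414]
contact_force: [-0.2, 1.4, 0.5]
grip_width: 30.1
```

Request:
{"op": "carry_out", "data": {
  "rows": [
    [1, 0, 0, 0],
    [2, -0.1, 0, 0],
    [3, -0.1, 0, 0],
    [4, -0.2, 0, 0],
    [5, -0.2, 0, 0],
    [5, -0.2, 0, 0]
  ]
}}

```text
time: 4.2
tool_pos: [527.1, -16.1, 13.2]
tcp_rot: [1.973, 1.569, 0.359]
contact_force: [-0.1, 0.2, -0.0]
grip_width: 29.7
```

```bash
python3 - <<'E'
from h import *
o=get_obs();w=capture("wrist");cv2.imwrite("pics/w2.png",w[:,:,::-1]);np.save("o2.npy",o)
print(o["time"],o["tool_pos"],o["contact_force"])
E
```

```text
4.2 [527.1  -16.11  13.21] [-0.1   0.21 -0.01]
```

View pics/w2.png

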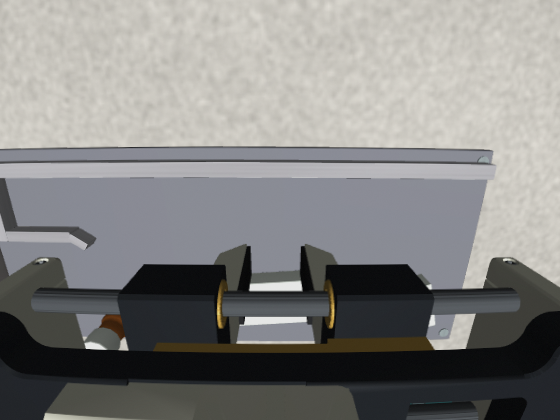

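The rail is at row ~170 and white plastic shows between the fingers at rows 272–325, so I'll compute where that is relative to the fingertips.

```bash
python3 - <<'E'
from h import *
o=np.load("o2.npy",allow_pickle=True).item()
print("tcp px",proj("wrist",[o["tool_pos"],[481.5,-14,22],[500,-14,22],[463,-14,22],[574,-16,18]],o))
print("cast", cast("wrist",[(275,272),(275,285),(275,325)],22,o),cast("wrist",[(275,272),(275,285),(275,325)],6,o))
w=cv2.imread("pics/w2.png",0);print(w[170:335:3,275].tolist())
a=capture("scene");cv2.imwrite("pics/s2.png",cv2.resize(a[150:250,190:370,::-1],None,fx=4,fy=4,interpolation=cv2.INTER_CUBIC))
E
```

```text
tcp px [[276.41 241.09]
 [276.2  303.15]
 [275.09 281.26]
 [277.25 323.72]
 [273.13 177.27]]
cast [[507.47 -14.27  22.  ]
 [496.93 -13.8   22.  ]
 [461.88 -12.25  22.  ]] [[498.1  -13.82   6.  ]
 [486.61 -13.32   6.  ]
 [448.42 -11.63   6.  ]]
[177, 175, 179, 140, 140, 140, 140, 140, 140, 140, 139, 140, 140, 140, 140, 140, 139, 139, 140, 140, 140, 140, 140, 139, 140, 140, 140, 139, 140, 140, 139, 141, 139, 139, 99, 92, 94, 99, 229, 229, 196, 28, 42, 57, 72, 87, 91, 92, 87, 229, 229, 217, 139, 138, 138]
```

View pics/s2.png

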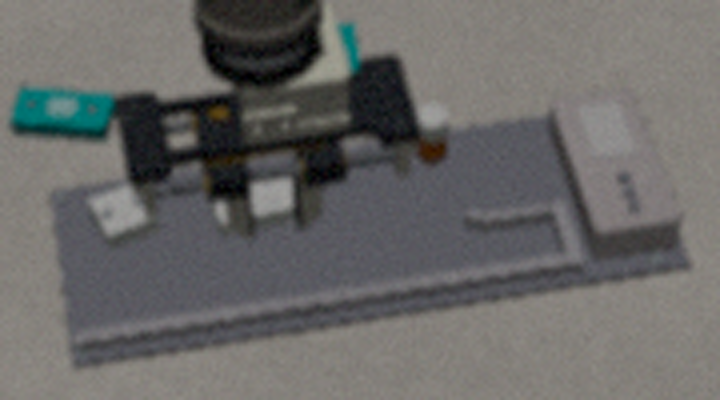

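The cartridge has not moved, so the fingers passed over it. I'll check the true fingertip height against the scene camera.

```bash
python3 - <<'E'
from h import *
o=get_obs();p=o["tool_pos"];print(p,o["joint_positions"])
for z in(0,8,13,20,30,40):
    q=[[p[0]+9,p[1]+s*24,z] for s in(-1,1)]
    print(z,(proj("scene",q)-[190,150])*4, proj("side",q))
b=capture("side")[200:300,200:300,::-1];cv2.imwrite("pics/side2.png",cv2.resize(b,None,fx=6,fy=6,interpolation=cv2.INTER_CUBIC))
E
```

```text
[526.9  -16.09  13.17] [-0.18  0.57  1.74  0.    0.83  1.44]
0 [[245.34 277.92]
 [312.72 264.69]] [[277.29 246.62]
 [269.44 236.85]]
8 [[244.67 270.55]
 [312.33 257.29]] [[277.35 244.28]
 [269.47 234.55]]
13 [[244.25 265.91]
 [312.09 252.64]] [[277.39 242.8 ]
 [269.49 233.1 ]]
20 [[243.66 259.38]
 [311.75 246.09]] [[277.45 240.73]
 [269.52 231.05]]
30 [[242.8  249.96]
 [311.25 236.64]] [[277.53 237.74]
 [269.55 228.11]]
40 [[241.93 240.44]
 [310.75 227.1 ]] [[277.61 234.71]
 [269.59 225.14]]
```

View pics/side2.png

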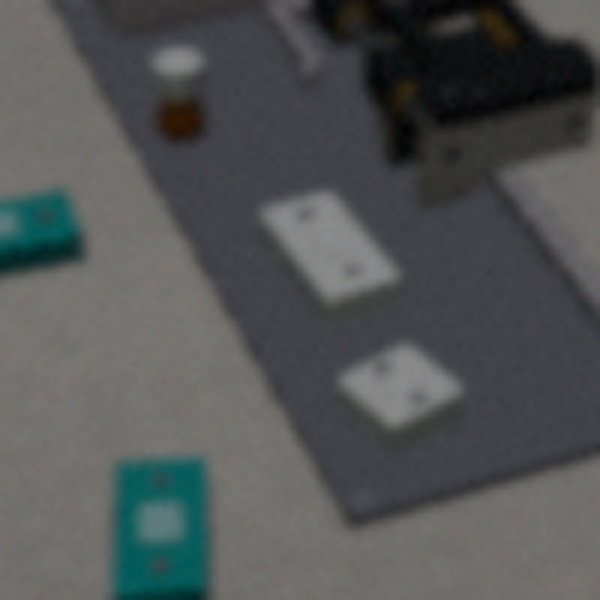

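```bash
python3 - <<'E'
from h import *
def tri(a,b):
    r=[]
    for n,p in(("scene",a),("side",b)):
        P=cast(n,[p],0)[0];t=camera_info(n)["pose"][:3,3];d=(P-t)/np.linalg.norm(P-t);r.append((t,d))
    M=sum(np.eye(3)-np.outer(d,d) for t,d in r);v=sum((np.eye(3)-np.outer(d,d))@t for t,d in r)
    x=np.linalg.solve(M,v);return x,[np.linalg.norm((np.eye(3)-np.outer(d,d))@(x-t)) for t,d in r]
print("tip",tri((190+247/4,150+237/4),(200+432/6,200+203/6)))
# control: vial cap centre, cartridge hole
print("vial top",tri((190+433/4,150+112/4),(200+178/6,200+60/6)))
print("head sq corner",tri((190+123/4,150+210/4),(200+401/6,200+385/6)))
E
```

```text
tip (array([526.96, -32.44,  36.97]), [np.float64(4.413246049658778), np.float64(4.4132460496588575)])
vial top (array([460.62, 113.72,  48.45]), [np.float64(1.1503377568132567), np.float64(1.150337756813177)])
head sq corner (array([ 469.76, -112.74,   19.76]), [np.float64(0.37630524146649025), np.float64(0.37630524146655775)])
```

Triangulation puts the fingertips at about z = 37 with the TCP reading 13; the controls (vial top 48, cartridge top 20) are right. So the finger ends sit about 24 mm above the reported TCP. I'll go back, descend further in steps and watch the force.

Request:
{"op": "carry_out", "data": {
  "rows": [
    [0, 0, 20, 0],
    [-30, 2, 25, 0],
    [-60, 3, 25, 0],
    [-84, 4, 25, 0],
    [-84, 4, 25, 0],
    [-84, 4, 0, 0],
    [-84, 4, -10, 0],
    [-84, 4, -14, 0],
    [-84, 4, -14, 0],
    [-84, 4, -14, 0]
  ]
}}

```text
time: 5.18
tool_pos: [443.4, -12.2, -0.6]
tcp_rot: [1.977, 1.569, 0.363]
contact_force: [-0.1, -1.0, 0.2]
grip_width: 29.7
```

```bash
python3 - <<'E'
from h import *
o=get_obs();print(o["time"],o["tool_pos"],o["contact_force"],o["joint_positions"])
a=capture("scene")[160:235,200:300,::-1];b=capture("side")[190:265,190:290,::-1]
r=lambda i:cv2.resize(i,None,fx=4,fy=4,interpolation=cv2.INTER_CUBIC)
cv2.imwrite("pics/both3.png",np.hstack([r(a),r(b)]))
E
```

```text
5.1833 [443.38 -12.17  -0.64] [-0.12 -1.02  0.15] [-0.2   0.48  1.98  0.    0.67  1.41]
```

View pics/both3.png

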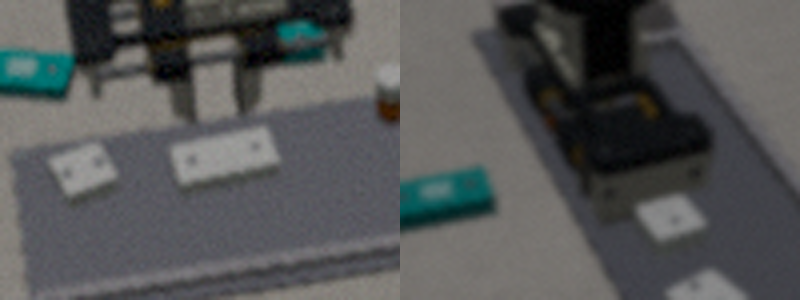

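No contact at reported z = −0.6, and the fingertips show at left (190,122) and right (607,218), still above the deck, which confirms the offset. I'll find the deck by touch.

Request:
{"op": "carry_out", "data": {
  "rows": [
    [0, 0, -3, 0],
    [0, 0, -6, 0],
    [0, 0, -8, 0],
    [0, 0, -8, 0]
  ]
}}

```text
time: 5.62
tool_pos: [443.4, -12.2, -8.6]
tcp_rot: [1.889, 1.568, 0.275]
contact_force: [0.4, -0.2, -0.2]
grip_width: 29.9
```

Request:
{"op": "carry_out", "data": {
  "rows": [
    [0, 0, -1, 0],
    [0, 0, -2, 0],
    [0, 0, -3, 0],
    [0, 0, -3, 0]
  ]
}}

```text
time: 5.95
tool_pos: [443.2, -12.1, -11.8]
tcp_rot: [1.964, 1.569, 0.35]
contact_force: [0.1, -0.2, -0.3]
grip_width: 29.9
```

```bash
python3 - <<'E'
from h import *
def tri(a,b):
    r=[]
    for n,p in(("scene",a),("side",b)):
        P=cast(n,[p],0)[0];t=camera_info(n)["pose"][:3,3];d=(P-t)/np.linalg.norm(P-t);r.append((t,d))
    M=sum(np.eye(3)-np.outer(d,d) for t,d in r);v=sum((np.eye(3)-np.outer(d,d))@t for t,d in r)
    return np.linalg.solve(M,v)
print(tri((247.5,190.5),(241.75,244.5)),get_obs()["tool_pos"],get_obs()["contact_force"])
E
```

```text
[443.14 -27.59  25.04] [443.21 -12.13 -11.77] [ 0.06 -0.17 -0.26]
```

Request:
{"op": "carry_out", "data": {
  "rows": [
    [0, 0, -2, 0],
    [5, -0.2, -2, 0],
    [9, -0.4, -2, 0],
    [13, -0.6, -2, 0],
    [17, -0.8, -2, 0],
    [21, -1, -2, 0],
    [25, -1.2, -2, 0],
    [29, -1.4, -2, 0],
    [29, -1.4, -2, 0]
  ]
}}

```text
time: 6.7
tool_pos: [473.3, -13.7, -13.7]
tcp_rot: [1.774, 1.568, 0.16]
contact_force: [-0.3, -0.7, 0.9]
grip_width: 30.1
```

```bash
cat >> h.py <<'E'
def cart():
    "white shapes near the deck in the side view: centre/angle on z=22"
    b=capture("side");b_=b.astype(int)
    m=((b_.min(2)>150)).astype(np.uint8)*255
    for c in cv2.findContours(m[180:300,200:300],0,2)[0]:
        if cv2.contourArea(c)<60: continue
        c=c+[200,180];P=cast("side",cv2.convexHull(c)[:,0],22)[:,:2].astype(np.float32)
        r=cv2.minAreaRect(P);print("white",np.array(r[0]),np.array(r[1]),round(r[2],1))
    return b
E
python3 - <<'E'
from h import *
o=get_obs();print(o["time"],o["tool_pos"],o["contact_force"])
cart()
E
```

```text
6.7 [473.32 -13.68 -13.69] [-0.26 -0.67  0.9 ]
```

```bash
python3 - <<'E'
from h import *
o=get_obs();w=capture("wrist").astype(int)
m=((w.min(2)>180)&(w.max(2)-w.min(2)<25)).astype(np.uint8)*255
m[:130]=0;m[340:]=0;m[:,:200]=0;m[:,420:]=0
for c in cv2.findContours(m,0,2)[0]:
    if cv2.contourArea(c)<150: continue
    P=cast("wrist",cv2.convexHull(c)[:,0],22,o)[:,:2].astype(np.float32)
    r=cv2.minAreaRect(P);print(cv2.boundingRect(c),np.array(r[0]),np.array(r[1]),round(r[2],2))
E
```

```text
(238, 317, 76, 23) [427.62 -11.  ] [49.12 17.62] 87.53
(408, 242, 12, 36) [472.48 -95.14] [23.84  6.55] 6.86
(213, 187, 133, 60) [503.24 -16.21] [71.81 34.96] 87.5
```

The push works: the cartridge has moved to x ≈ 503 and turned to −2.5°, matching the rail. It needs about 53 mm more to the rail.

Request:
{"op": "carry_out", "data": {
  "rows": [
    [4, -0.2, 0, 0],
    [8, -0.4, 0, 0],
    [12, -0.6, 0, 0],
    [16, -0.8, 0, 0],
    [20, -1, 0, 0],
    [24, -1.2, 0, 0],
    [28, -1.4, 0, 0],
    [32, -1.6, 0, 0],
    [36, -1.8, 0, 0],
    [40, -2, 0, 0],
    [43, -2.1, 0, 0],
    [46, -2.2, 0, 0],
    [48, -2.3, 0, 0],
    [49, -2.4, 0, 0],
    [50, -2.4, 0, 0],
    [51, -2.4, 0, 0],
    [51, -2.4, 0, 0],
    [51, -2.4, 0, 0]
  ]
}}

```text
time: 8.3
tool_pos: [523.4, -15.9, -13.8]
tcp_rot: [1.905, 1.568, 0.291]
contact_force: [0.5, -0.2, 0.1]
grip_width: 29.8
```

Request:
{"op": "carry_out", "data": {
  "rows": [
    [0.7, 0, 0, 0],
    [1.4, 0, 0, 0],
    [1.4, 0, 0, 0]
  ]
}}

```text
time: 8.55
tool_pos: [525.0, -16.0, -13.8]
tcp_rot: [1.869, 1.568, 0.254]
contact_force: [-0.7, 0.1, 0.5]
grip_width: 30.2
```

Request:
{"op": "carry_out", "data": {
  "rows": [
    [0.7, 0, 0, 0],
    [1.4, 0, 0, 0],
    [1.4, 0, 0, 0]
  ]
}}

```text
time: 8.8
tool_pos: [526.1, -15.9, -13.8]
tcp_rot: [2.024, 1.569, 0.41]
contact_force: [-0.5, 0.3, 0.7]
grip_width: 30.1
```

Request:
{"op": "carry_out", "data": {
  "rows": [
    [0.7, 0, 0, 0],
    [1.4, 0, 0, 0],
    [1.4, 0, 0, 0]
  ]
}}

```text
time: 9.05
tool_pos: [526.2, -15.8, -14.0]
tcp_rot: [-2.343, 1.569, 2.326]
contact_force: [-5.8, -0.6, 4.1]
grip_width: 30.0
```

Request:
{"op": "carry_out", "data": {
  "rows": [
    [0.7, 0, 0, 0],
    [1.2, 0, 0, 0],
    [1.2, 0, 0, 0]
  ]
}}

```text
time: 9.3
tool_pos: [526.1, -15.7, -14.1]
tcp_rot: [-1.86, 1.567, 2.809]
contact_force: [-5.9, -1.4, 4.7]
grip_width: 30.3
```

```bash
cat >> h.py <<'E'
def wc():
    o=get_obs();w=capture("wrist").astype(int)
    m=((w.min(2)>205)&(w.max(2)-w.min(2)<25)).astype(np.uint8)*255
    m[340:]=0
    print(o["time"],o["tool_pos"],o["contact_force"])
    for c in cv2.findContours(m,0,2)[0]:
        if cv2.contourArea(c)<150: continue
        P=cast("wrist",cv2.convexHull(c)[:,0],22,o)[:,:2].astype(np.float32)
        r=cv2.minAreaRect(P);print(cv2.boundingRect(c),np.array(r[0]),np.array(r[1]),round(r[2],2))
    return w.astype(np.uint8)
E
python3 -c "
from h import *
w=wc();cv2.imwrite('pics/w5.png',w[:,:,::-1])"
```

```text
9.3 [526.13 -15.74 -14.08] [-5.93 -1.43  4.69]
(427, 315, 28, 25) [ 475.28 -123.27] [20.38 19.71] 85.7
(214, 189, 132, 60) [555.83 -18.46] [71.27 35.09] 87.45
```

The force stands at about 6 N against the rail, with the cartridge centre at (555.8,−18.5) and angle −2.55°. I'll back off and let it rest.

Request:
{"op": "carry_out", "data": {
  "rows": [
    [-3, 0, 0, 0],
    [-12, 0.5, 0, 0],
    [-25, 1, 0, 0],
    [-30, 1.5, 20, 0],
    [-30, 1.5, 60, 0],
    [-30, 1.5, 90, 0],
    [-30, 1.5, 90, 0],
    [-30, 1.5, 90, 0],
    [-30, 1.5, 90, 0],
    [-30, 1.5, 90, 0],
    [-30, 1.5, 90, 0],
    [-30, 1.5, 90, 0],
    [-30, 1.5, 90, 0],
    [-30, 1.5, 90, 0],
    [-30, 1.5, 90, 0],
    [-30, 1.5, 90, 0]
  ],
  "hand": 30
}}

```text
time: 10.68
tool_pos: [496.1, -14.2, 75.8]
tcp_rot: [-1.859, 1.567, 2.81]
contact_force: [-0.3, -0.3, 0.6]
grip_width: 29.8
```

```bash
python3 -c "
from h import *
w=wc();cv2.imwrite('pics/w6.png',w[:,:,::-1])"
```

```text
10.6833 [496.06 -14.22  75.78] [-0.3  -0.33  0.62]
(116, 259, 25, 22) [448.5  131.69] [18.07 24.41] 41.0
(363, 216, 45, 45) [ 469.47 -112.52] [36.69 37.2 ] 12.94
(0, 203, 18, 53) [489.4  242.04] [18.01 56.97] 69.33
(235, 124, 88, 45) [556.09 -18.45] [70.98 35.4 ] 86.52
```

View pics/w6.png

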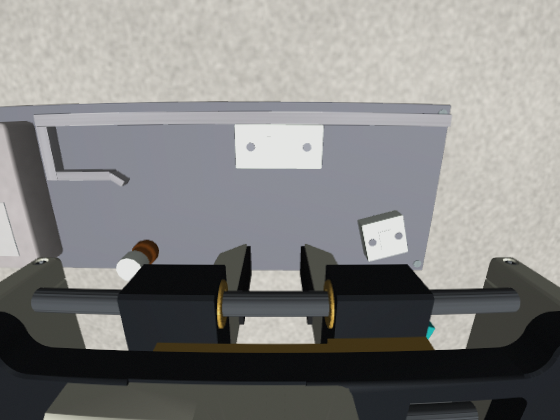

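The cartridge at (279,146) lies flush along the rail and is clear of the pocket, and the square and vial are unmoved. Next I close the fingers and go behind its end.

Request:
{"op": "carry_out", "data": {
  "rows": [
    [30, -40, 0, 0],
    [56, -76, 0, 0],
    [56, -76, 0, 0],
    [56, -76, -30, 0],
    [56, -76, -60, 0],
    [56, -76, -80, 0],
    [56, -76, -89, 0],
    [56, -76, -89, 0],
    [56, -76, -89, 0],
    [56, -76, -89, 0]
  ],
  "hand": 0
}}

```text
time: 11.57
tool_pos: [553.2, -90.4, -11.7]
tcp_rot: [-1.905, 1.569, 2.764]
contact_force: [0.9, 0.1, 0.0]
grip_width: 0.2
```

```bash
python3 -c "
from h import *
w=wc()"
```

```text
11.5667 [553.19 -90.44 -11.73] [0.91 0.15 0.02]
```

Request:
{"op": "carry_out", "data": {
  "rows": [
    [0.2, 4, -1, 0],
    [0.4, 8, -1, 0],
    [0.6, 12, -1, 0],
    [0.8, 16, -1, 0],
    [1, 20, -1, 0],
    [1.2, 24, -1, 0],
    [1.4, 28, -1, 0],
    [1.6, 32, -1, 0],
    [1.8, 36, -1, 0],
    [2, 40, -1, 0],
    [2.2, 44, -1, 0],
    [2.4, 48, -1, 0],
    [2.5, 52, -1, 0],
    [2.7, 56, -1, 0],
    [2.9, 60, -1, 0],
    [3.1, 64, -1, 0],
    [3.3, 68, -1, 0],
    [3.5, 72, -1, 0],
    [3.5, 72, -1, 0],
    [3.5, 72, -1, 0]
  ]
}}

```text
time: 13.28
tool_pos: [556.8, -18.2, -12.6]
tcp_rot: [-2.02, 1.57, 2.65]
contact_force: [-0.5, 0.2, 0.2]
grip_width: 0.3
```

```bash
python3 - <<'E'
from h import *
w=wc()
m=(w.min(2)>195).astype(np.uint8)
m[:100]=0;m[300:]=0
for i,(x,y,ww,hh,a) in enumerate(cv2.connectedComponentsWithStats(m)[2]):
    if i and 60<a<15000: print(x,y,ww,hh,a)
cv2.imwrite("pics/w7.png",w[:,:,::-1])
E
```

```text
13.2833 [556.8  -18.16 -12.57] [-0.52  0.21  0.18]
(136, 240, 121, 50) [558.63  29.01] [70.75 33.16] 87.76
136 240 121 50 3457
```

The cartridge follows along the rail (centre (558.6,29.0), −2.2°), with about 113 mm to go.

Request:
{"op": "carry_out", "data": {
  "rows": [
    [0.2, 4, 0, 0],
    [0.4, 8, 0, 0],
    [0.6, 12, 0, 0],
    [0.8, 16, 0, 0],
    [1, 20, 0, 0],
    [1.2, 24, 0, 0],
    [1.4, 28, 0, 0],
    [1.6, 32, 0, 0],
    [1.8, 36, 0, 0],
    [2, 40, 0, 0],
    [2.2, 44, 0, 0],
    [2.4, 48, 0, 0],
    [2.5, 52, 0, 0],
    [2.7, 56, 0, 0],
    [2.9, 60, 0, 0],
    [3.1, 64, 0, 0],
    [3.3, 68, 0, 0],
    [3.5, 72, 0, 0],
    [3.5, 72, 0, 0],
    [3.5, 72, 0, 0]
  ]
}}

```text
time: 15.0
tool_pos: [560.2, 53.9, -12.6]
tcp_rot: [-1.956, 1.57, 2.714]
contact_force: [-0.3, 0.2, -0.3]
grip_width: 0.3
```

```bash
python3 -c "
from h import *
w=wc()"
```

```text
15.0 [560.22  53.94 -12.64] [-0.29  0.17 -0.31]
(136, 240, 121, 50) [562.03 101.14] [71.13 32.65] 88.35
```

Request:
{"op": "carry_out", "data": {
  "rows": [
    [0.2, 3, 0, 0],
    [0.3, 6, 0, 0],
    [0.4, 9, 0, 0],
    [0.6, 12, 0, 0],
    [0.7, 15, 0, 0],
    [0.9, 18, 0, 0],
    [1, 21, 0, 0],
    [1.2, 24, 0, 0],
    [1.3, 27, 0, 0],
    [1.5, 30, 0, 0],
    [1.6, 33, 0, 0],
    [1.7, 35, 0, 0],
    [1.8, 36, 0, 0],
    [1.8, 37, 0, 0],
    [1.8, 37, 0, 0],
    [1.8, 37, 0, 0]
  ]
}}

```text
time: 16.38
tool_pos: [562.0, 90.8, -12.6]
tcp_rot: [-1.965, 1.57, 2.705]
contact_force: [-0.0, -0.2, 0.1]
grip_width: -0.1
```

Request:
{"op": "carry_out", "data": {
  "rows": [
    [0, 0.7, 0, 0],
    [0.1, 1.4, 0, 0],
    [0.1, 2, 0, 0],
    [0.1, 2, 0, 0]
  ]
}}

```text
time: 16.72
tool_pos: [562.2, 92.8, -12.6]
tcp_rot: [-2.019, 1.57, 2.651]
contact_force: [-0.1, -0.7, -0.3]
grip_width: 0.6
```

Request:
{"op": "carry_out", "data": {
  "rows": [
    [0, 0.7, 0, 0],
    [0.1, 1.4, 0, 0],
    [0.1, 2, 0, 0],
    [0.1, 2, 0, 0]
  ]
}}

```text
time: 17.05
tool_pos: [562.3, 94.9, -12.6]
tcp_rot: [-2.03, 1.57, 2.64]
contact_force: [0.3, 0.3, -0.0]
grip_width: 0.8
```

Request:
{"op": "carry_out", "data": {
  "rows": [
    [0, 0.7, 0, 0],
    [0.1, 1.4, 0, 0],
    [0.1, 1.6, 0, 0],
    [0.1, 1.6, 0, 0]
  ]
}}

```text
time: 17.38
tool_pos: [562.3, 96.3, -12.6]
tcp_rot: [-1.656, 1.569, 3.014]
contact_force: [0.3, -2.2, 0.5]
grip_width: 0.3
```

Request:
{"op": "carry_out", "data": {
  "rows": [
    [0, 0.7, 0, 0],
    [0.1, 1.4, 0, 0],
    [0.1, 1.4, 0, 0],
    [0.1, 1.4, 0, 0]
  ]
}}

```text
time: 17.72
tool_pos: [562.0, 96.6, -12.7]
tcp_rot: [-1.013, 1.568, -2.626]
contact_force: [-1.3, -6.0, 1.4]
grip_width: 0.3
```

```bash
python3 -c "
from h import *
w=wc()"
```

```text
17.7167 [561.97  96.57 -12.72] [-1.34 -5.99  1.38]
(138, 241, 121, 49) [563.59 142.63] [70.69 32.5 ] 87.73
```

The cartridge stopped with 6 N at centre y = 142.6 (expected about 142.4), so it is home. I'll retreat along −y, lift and verify.

Request:
{"op": "carry_out", "data": {
  "rows": [
    [0, -3, 0, 0],
    [-0.6, -12, 0, 0],
    [-1.5, -30, 0, 0],
    [-1.5, -30, 40, 0],
    [-1.5, -30, 80, 0],
    [-20, -60, 120, 0],
    [-40, -60, 120, 0],
    [-40, -60, 120, 0],
    [-40, -60, 120, 0]
  ]
}}

```text
time: 18.52
tool_pos: [521.8, 36.1, 108.2]
tcp_rot: [-0.479, 1.57, -2.094]
contact_force: [-0.2, -1.0, -0.9]
grip_width: 0.2
```

```bash
python3 - <<'E'
from h import *
w=wc();o=get_obs();cv2.imwrite("pics/w9.png",w[:,:,::-1])
p=proj("wrist",[[563.6,142.5,22]],o)[0].astype(int);print(p)
x=max(0,min(p[0]-100,360));y=max(0,p[1]-75)
cv2.imwrite("pics/w9c.png",cv2.resize(w[y:y+150,x:x+200,::-1],None,fx=4,fy=4,interpolation=cv2.INTER_CUBIC));print(x,y)
E
```

```text
18.5167 [521.84  36.14 108.19] [-0.16 -1.03 -0.88]
(400, 227, 38, 39) [ 469.51 -112.33] [36.58 36.85] 12.68
(60, 217, 37, 46) [491.76 247.6 ] [31.09 52.32] 87.61
(125, 150, 77, 37) [563.09 142.5 ] [71.4  34.72] 87.26
[163 168]
63 93
```

View pics/w9c.png

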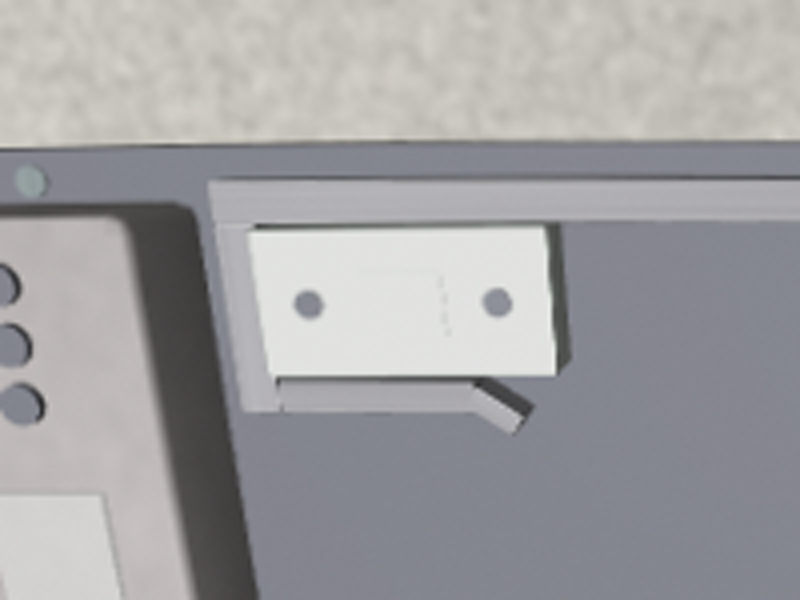

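The crop shows the cartridge in the pocket, its end at crop (250–270, 230–375) against the stop and its long side along the rail. The square hasn't moved. I'll make a quick numeric check on the vial and hand in.

```bash
python3 - <<'E'
from h import *
a0=cv2.imread("pics/scene.png");a=capture("scene")[:,:,::-1]
t=a0[174:194,291:306]
r=cv2.matchTemplate(np.ascontiguousarray(a[164:204,281:316]),t,cv2.TM_CCOEFF_NORMED);print("vial match, unmoved=(10,10)",cv2.minMaxLoc(r))
print(get_obs()["time"],close_job())
E
```

```text
vial match, unmoved=(10,10) (-0.5596818327903748, 0.9939591884613037, (10, 20), (10, 10))
the job is handed in; nothing more can be done
18.6167 None
```

The oblong white cartridge is fully home in the pocket, and I handed the job in at 18.6 s. With two fingertips I pushed it flat against the rail, clear of the pocket, and left it there for about 3 s. With the fingers closed I then slid it along the rail into the pocket.

**Seating:** it stopped against the end stop with about 6 N. The last wrist picture puts its centre at (563.1, 142.5) mm and its angle at −2.7°, within about 1 mm of where I expected it. The picture shows its end at the stop and its side along the rail.

**Other things:** the square cartridge read the same position within 0.3 mm, and the vial had not moved. I did not re-measure the bench items, but the arm never went near them. At hand-in the gripper was raised well clear of everything.

**What disagreed:** the real fingertips are about 24 mm higher than the reported tool point. Because of that my first push passed over the cartridge without touching it. I confirmed the offset from two camera views and pushed at a lower height, with the reported z near −13 mm.

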